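# Set the coloured inks in their stands

### The job

Get the comic artist's desk ready for colouring: put the red, yellow, green and blue ink jars each into the low round stand of its own colour, upright and flat on the floor of the stand inside its rim. Keep the jars upright on the way and set them down gently rather than dropping them. Leave the white-capped jar and the brown bottle where they stand.

Things in the scene. Friction and masses are not known exactly. Their poses are not given: they have to be found in the camera images.
- ink_red: Loose low round ink jar, red with a red cap and a white paper label: body 44 mm in diameter and straight up to 40 mm, then a shoulder and a cap 34 mm in diameter from 43 to 56 mm height (total height 56 mm), 80 to 150 g. Origin at the centre of its underside, z up along its axis. It stands upright on the desk (origin at desk height).
- ink_yellow: Loose low round ink jar, yellow with a yellow cap and a white paper label: body 44 mm in diameter and straight up to 40 mm, then a shoulder and a cap 34 mm in diameter from 43 to 56 mm height (total height 56 mm), 80 to 150 g. Origin at the centre of its underside, z up along its axis. It stands upright on the desk (origin at desk height).
- ink_green: Loose low round ink jar, green with a green cap and a white paper label: body 44 mm in diameter and straight up to 40 mm, then a shoulder and a cap 34 mm in diameter from 43 to 56 mm height (total height 56 mm), 80 to 150 g. Origin at the centre of its underside, z up along its axis. It stands upright on the desk (origin at desk height).
- ink_blue: Loose low round ink jar, blue with a blue cap and a white paper label: body 44 mm in diameter and straight up to 40 mm, then a shoulder and a cap 34 mm in diameter from 43 to 56 mm height (total height 56 mm), 80 to 150 g. Origin at the centre of its underside, z up along its axis. It stands upright on the desk (origin at desk height).
- stand_red: Low round red ink stand fixed to the desk, like a coaster with a rim, with a grey pad on its floor: 84 mm outer diameter, recess 68 mm in diameter, recess floor 4 mm and rim top 10 mm above the desk. Origin at the centre of its underside (desk height), z up. Empty at the start.
- stand_yellow: Low round yellow ink stand fixed to the desk, like a coaster with a rim, with a grey pad on its floor: 84 mm outer diameter, recess 68 mm in diameter, recess floor 4 mm and rim top 10 mm above the desk. Origin at the centre of its underside (desk height), z up. Empty at the start.
- stand_green: Low round green ink stand fixed to the desk, like a coaster with a rim, with a grey pad on its floor: 84 mm outer diameter, recess 68 mm in diameter, recess floor 4 mm and rim top 10 mm above the desk. Origin at the centre of its underside (desk height), z up. Empty at the start.
- stand_blue: Low round blue ink stand fixed to the desk, like a coaster with a rim, with a grey pad on its floor: 84 mm outer diameter, recess 68 mm in diameter, recess floor 4 mm and rim top 10 mm above the desk. Origin at the centre of its underside (desk height), z up. Empty at the start.
- ink_white: Loose ink jar of the same shape and size as the coloured ones but off-white with a white cap: not to be moved. Origin at the centre of its underside, z up.
- bottle_brown: Loose slim dark brown bottle with a black cap, 36 mm in diameter, 80 mm tall: not to be moved. Origin at the centre of its underside, z up.

How it is judged:
At the end, for the whole second after the job is handed in: Each coloured jar stands in the stand of its colour: axes within 14 mm, underside on the recess floor (1 to 7 mm above the desk), tilted under 0.1 rad, at rest (under 0.02 m/s); the white-capped jar and the brown bottle are within 20 mm of their starts (horizontal distance between ink_red and stand_red below 0.014 m and z of ink_red in the frame of stand_red between 0.001 and 0.007 m and angle between each of ink_red, ink_yellow, ink_green, ink_blue's own z axis and vertical below 0.1 rad and linear speed of each of ink_red, ink_yellow, ink_green, ink_blue below 0.02 m/s and horizontal distance between ink_yellow and stand_yellow below 0.014 m and z of ink_yellow in the frame of stand_yellow between 0.001 and 0.007 m and horizontal distance between ink_green and stand_green below 0.014 m and z of ink_green in the frame of stand_green between 0.001 and 0.007 m and horizontal distance between ink_blue and stand_blue below 0.014 m and z of ink_blue in the frame of stand_blue between 0.001 and 0.007 m and distance of each of ink_white, bottle_brown from where it was at the start of the episode below 0.02 m); the robot touches nothing.
It fails at once if a coloured ink jar is tipped by more than 0.5 rad (angle between any of ink_red, ink_yellow, ink_green, ink_blue's own z axis and vertical above 0.5 rad).
It fails at once if a jar is dropped into or slammed onto its stand (faster than 0.7 m/s while within 45 mm sideways of the stand's axis and less than 50 mm above its underside) ((horizontal distance between ink_red and stand_red below 0.045 m and z of ink_red in the frame of stand_red below 0.05 m and linear speed of ink_red above 0.7 m/s) or (horizontal distance between ink_yellow and stand_yellow below 0.045 m and z of ink_yellow in the frame of stand_yellow below 0.05 m and linear speed of ink_yellow above 0.7 m/s) or (horizontal distance between ink_green and stand_green below 0.045 m and z of ink_green in the frame of stand_green below 0.05 m and linear speed of ink_green above 0.7 m/s) or (horizontal distance between ink_blue and stand_blue below 0.045 m and z of ink_blue in the frame of stand_blue below 0.05 m and linear speed of ink_blue above 0.7 m/s)).
It fails at once if the white-capped jar or the brown bottle is moved by more than 20 mm (distance of any of ink_white, bottle_brown from where it was at the start of the episode above 0.02 m).
It also fails if it takes over 96 s, if anything falls off the work surface, if the arm or the gripper's body presses on something with over 40 N, if the wrist force passes 120 N, or if a joint passes its speed limit or range.

### The arm

A 7-joint arm with a two-finger parallel gripper is mounted at the origin on the work surface. World frame = base frame: x ahead of the robot, y to its left, z up, the work surface at z = 0. Lengths are in m, angles in rad, forces in N, time in s.
With the tool pointing down it reaches from about 0.425 to 0.925 m from the base axis. Payload 6.8 kg.
Tool frame: the origin (TCP) lies where the fingers leave the gripper's body, on its centre line; the fingertips stand 73 mm ahead of it and the grasp point (between the pads) lies 54 mm ahead of it; z points along the fingers, y is the line along which they close (so a half turn about z gives the same grasp; the last joint's range is limited). The gripper opens to 85 mm and grips with 20 to 120 N. Pads are 22 mm wide; open, the fingers measure 114 mm over their backs; the gripper's body (76 mm by 85 mm) begins 54 mm behind the grasp point. The pads swing forward as they close: fully open they stand 13 mm farther back than shut.
Start: joints at [1.207, 0.477, 0.022, 1.555, -0.011, 1.109, -0.083], TCP at [0.171, -0.653, 0.304] pointing down, gripper open.
Joint ranges: [-2.96, 2.96], [-0.34, 2.1], [-1.41, 1.46], [0.24, 2.44], [-1.37, 4.51], [0.17, 1.92], [-2.96, 2.96]. Speed limits (rad/s): [2.39, 2.39, 3.14, 3.14, 3.14, 3.14, 3.14].

### API

Orientations are given as a rotation vector (axis times angle).
In Python, from bench import r, grab_frame, camera_info gives the robot as it stands.
- The arm moves only by the shell command python3 -m pendant 'ROWS' [OPENING] [FORCE]. ROWS is a JSON list that holds a single list of rows (three levels of brackets), with 1 to 5 rows, each of 6 numbers: dx, dy, dz in fractions of the full range, 1 being 1 m, then a rotation vector rx, ry, rz in shares of pi rad (1.0 is pi rad); each row is the pose to reach, as a shift and turn from the pose commanded when the command began, along the tool's axes at that moment; what a row does not reach only later rows make up. A row lasts 1/10 s, in which the tool goes at most 0.05 m and 0.15 rad, less where a joint would pass 70% of its speed; a pose out of reach is approached as far as the arm can. OPENING is the finger opening in m, set as the command begins (- or left out keeps the last). The fingers move at their own pace and stop on an object; FORCE is the grip in N (left out, the last holds). Time passes only in rows, so rows that do not move let the fingers close. It prints the time, the measured TCP pose, the force, the opening and the grip force at its end. Input that does not fit is refused with a message, and nothing moves.
- r.get_obs(): the state, without advancing time (a new reading comes with each control period).
- grab_frame(name): name is "scene" or "top" or "wrist"; returns (picture, depth): 420x560x3 uint8, blue, green, red; 420x560 float32, m along the optical axis (not along the pixel's ray), 0 where there is no reading.
- camera_info(name): a dict with "camera_matrix" (3x3 intrinsics, pixels), "k1" (the pictures are not rectified: a ray, as slopes to the right and down, at radius r is drawn at 1 + k1 r^2 times it, then the intrinsics apply), "R" (3x3) and "t" (3): a world point X has camera coordinates R X + t. Camera axes: x right, y down, z forward; pixel columns grow to the right and rows downward; lengths in m; the calibration is good to about 2 mm. A picture is of the moment at which its call begins: read the wrist's pose just before it. camera_info takes no time and is no camera call; for the wrist camera it gives the pose at the moment of the call.
- r.hand_in(): hands the job in; it is judged then, once.
The state is a dict: "clock": time; "joints": joint angles; "qvel": joint speeds; "tau": joint torques, N m; "tcp_pos": TCP position; "orientation": TCP orientation; "contact_force": force on the tool from outside, world axes, zero at the start; "moment": the same for the moment, N m; "grip_width": finger opening in m; "gripper_force": force on a finger pad.
Only numpy, scipy, OpenCV 4.12 (cv2) and the standard library are available. Lean on these libraries where they do the work, as an engineer would, in place of code of your own. Each camera call takes 0.05 s, during which the arm holds its last target. There are 200 camera calls.

## Working session

There is one attempt and no reset: what is moved stays moved. The work goes in short steps, Python scripts to look and compute and a shell command to move; the robot and the scene stay as the last step left them, time stands still between calls to the robot, and variables do not carry over. Pictures are saved under pics/ and viewed, at most 14 in all, crops included, and the job is handed in when it is done.

```bash
ls; mkdir -p pics; python3 - <<'E'
from bench import r, grab_frame, camera_info
import cv2
o=r.get_obs(); print(o)
for n in ("top","scene"):
    i=camera_info(n); p,d=grab_frame(n); cv2.imwrite(f"pics/{n}0.png",p); print(n,i,d.min(),d.max())
E
```

```text
pics
{'clock': 0.0, 'joints': array([ 1.20690384,  0.4778079 ,  0.02232864,  1.55641834, -0.0114997 ,
        1.10931821, -0.08309213]), 'qvel': array([-2.04569813e-03,  2.91006224e-04,  8.70949731e-04,  1.09955640e-03,
        3.49934374e-04, -1.98557647e-07, -7.31126385e-04]), 'tau': array([-6.32156643e-04, -5.96457696e+01,  1.60782784e+00, -2.81198984e+01,
        1.24740784e-02,  9.53816925e-03,  1.64188918e-05]), 'tcp_pos': array([ 0.17067181, -0.65260176,  0.30293414]), 'orientation': array([-3.11415247e+00, -4.00537375e-01,  5.68034852e-04]), 'contact_force': array([-0.64875835,  0.38905419,  0.30476984]), 'moment': array([-0.02416367, -0.00541771,  0.01016715]), 'gripper_force': 0.0, 'grip_width': 0.0853108721504588}
top {'camera_matrix': array([[459.88555134,   0.        , 275.12960149],
       [  0.        , 459.88555134, 200.64158859],
       [  0.        ,   0.        ,   1.        ]]), 'k1': 0.022391851897938225, 'R': array([[-0.06048196, -0.99815526,  0.00529332],
       [-0.97499686,  0.05794102, -0.21453194],
       [ 0.21382949, -0.01813629, -0.97670263]]), 't': array([0.01610464, 0.50780251, 1.15067867])} 0.0 2.2731712
scene {'camera_matrix': array([[481.05773149,   0.        , 279.13714213],
       [  0.        , 481.05773149, 208.58799767],
       [  0.        ,   0.        ,   1.        ]]), 'k1': 0.032613603514177254, 'R': array([[-0.20130568,  0.97926796,  0.02258937],
       [ 0.55801458,  0.13360217, -0.81900561],
       [-0.80504394, -0.15226528, -0.57334068]]), 't': array([ 0.08670602, -0.24633112,  1.71863669])} 0.0 3.999912
```

View pics/top0.png

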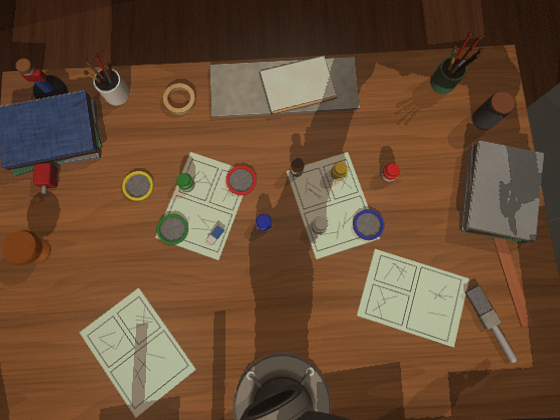

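View pics/scene0.png

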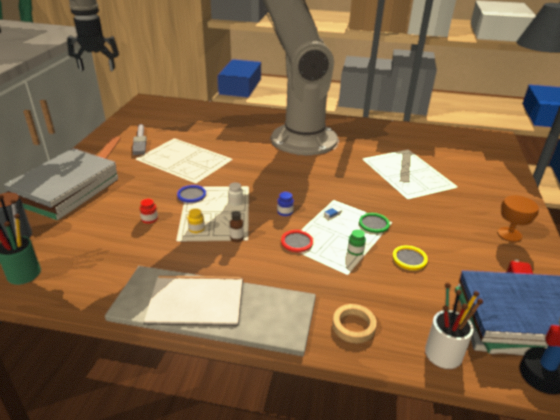

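The top view shows jars at: red (391,172), yellow (340,170), green (184,182), blue (264,222), white (319,226), and the bottle at (298,167). The stands are at: red (241,180), yellow (137,185), green (172,229), blue (368,224). The scene view shows the same layout from the front.

```bash
cat > h.py <<'E'
import cv2, numpy as np
from bench import r, grab_frame, camera_info
HUE={'red':(172,8),'yellow':(18,34),'green':(50,85),'blue':(105,130)}
def mask(p,c,s=110,v=40):
    h=cv2.cvtColor(p,cv2.COLOR_BGR2HSV); a,b=HUE[c]
    m=(h[...,0]>=a)|(h[...,0]<=b) if a>b else (h[...,0]>=a)&(h[...,0]<=b)
    return (m&(h[...,1]>s)&(h[...,2]>v)).astype(np.uint8)*255
def ray(i,uv):
    k=np.array([i['k1'],0,0,0,0.])  # r^2 radial model = OpenCV's
    n=cv2.undistortPoints(np.array([[uv]],float),i['camera_matrix'],k)[0,0]
    R=i['R']; d=R.T@np.array([n[0],n[1],1.]); return -R.T@i['t'], d/np.linalg.norm(d)
def onplane(i,uv,z):
    o,d=ray(i,uv); return o+d*(z-o[2])/d[2]
def tri(i1,u1,i2,u2):
    o1,d1=ray(i1,u1);o2,d2=ray(i2,u2)
    s=np.linalg.lstsq(np.c_[d1,-d2],o2-o1,rcond=None)[0]
    a,b=o1+s[0]*d1,o2+s[1]*d2; return (a+b)/2,np.linalg.norm(a-b)
def blobs(m,amin=20):
    cs,_=cv2.findContours(m,cv2.RETR_EXTERNAL,cv2.CHAIN_APPROX_NONE); out=[]
    for c in cs:
        if len(c)<8: continue
        x,y,w,h=cv2.boundingRect(c); A=cv2.contourArea(c)
        if A<amin: continue
        M=cv2.moments(c); out.append((round(M['m10']/M['m00'],1),round(M['m01']/M['m00'],1),int(A),(x,y,w,h),cv2.fitEllipse(c)[0]))
    return out
E
python3 - <<'E'
from h import *
for n in("top","scene"):
    p=cv2.imread(f"pics/{n}0.png")
    for c in HUE:
        for b in blobs(mask(p,c)):
            if (n=="top" and 110<b[0]<410 and 130<b[1]<260) or (n=="scene" and 120<b[0]<440 and 170<b[1]<280): print(n,c,b[:4],np.round(b[4],1))
E
```

```text
top red (240.9, 179.7, 688, (226, 165, 31, 30)) [240.9 179.7]
top red (390.9, 170.9, 207, (383, 163, 17, 17)) [390.9 170.9]
top yellow (137.3, 185.5, 710, (122, 171, 32, 30)) [137.3 185.5]
top yellow (339.6, 169.6, 191, (332, 162, 17, 17)) [339.6 169.6]
top green (172.1, 228.7, 690, (157, 214, 31, 31)) [172.1 228.7]
top green (184.3, 180.9, 173, (177, 173, 16, 17)) [184.3 180.9]
top blue (216.8, 231.8, 67, (211, 226, 13, 12)) [216.9 231.7]
top blue (263.5, 221.7, 174, (256, 214, 16, 16)) [263.5 221.7]
top blue (368.2, 224.3, 686, (353, 210, 31, 30)) [368.2 224.3]
scene red (296.2, 240.7, 548, (281, 229, 32, 24)) [296.2 240.6]
scene red (148.8, 221.2, 27, (142, 218, 15, 6)) [149.  220.4]
scene red (147.3, 206.6, 202, (140, 198, 16, 17)) [147.3 206.6]
scene yellow (409.6, 257.3, 715, (392, 244, 37, 27)) [409.6 257.3]
scene yellow (196.2, 230.9, 32, (189, 228, 16, 6)) [196.2 230.2]
scene yellow (194.9, 216.9, 201, (187, 208, 17, 18)) [194.9 216.9]
scene green (357.1, 237.9, 171, (350, 230, 15, 16)) [357.1 238. ]
scene green (373.9, 222.5, 409, (360, 213, 29, 20)) [373.9 222.5]
scene blue (331.4, 211.6, 24, (327, 209, 9, 6)) [331.2 211.6]
scene blue (285.1, 199.3, 155, (278, 192, 15, 15)) [285.1 199.3]
scene blue (190.9, 193.3, 319, (178, 186, 27, 16)) [190.9 193.3]
```

```bash
python3 - <<'E'
from h import *
T,S=camera_info("top"),camera_info("scene")
P={'jar_red':((390.9,170.9),(147.3,206.6)),'jar_yellow':((339.6,169.6),(194.9,216.9)),'jar_green':((184.3,180.9),(357.1,237.9)),'jar_blue':((263.5,221.7),(285.1,199.3)),
'st_red':((240.9,179.7),(296.2,240.7)),'st_yellow':((137.3,185.5),(409.6,257.3)),'st_green':((172.1,228.7),(373.9,222.5)),'st_blue':((368.2,224.3),(190.9,193.3)),
'bottle':((298,165),(236,217)),'white':((319,222),(235,188))}
for k,(a,b) in P.items():
    x,g=tri(T,a,S,b); print(k,x.round(4),'gap',round(g,4),'plane',onplane(T,a,.045 if 'jar' in k else .01)[:2].round(4))
E
```

```text
jar_red [ 0.5737 -0.3298  0.0428] gap 0.0004 plane [ 0.5732 -0.3294]
jar_yellow [ 0.5861 -0.193   0.0407] gap 0.0004 plane [ 0.585  -0.1925]
jar_green [0.579  0.2257 0.0417] gap 0.0025 plane [0.5782 0.2238]
jar_blue [0.4556 0.02   0.0441] gap 0.0016 plane [0.4555 0.0193]
st_red [0.5826 0.0755 0.008 ] gap 0.0004 plane [0.5821 0.0752]
st_yellow [0.5828 0.3592 0.0081] gap 0.001 plane [0.5823 0.3581]
st_green [0.4575 0.2665 0.0083] gap 0.002 plane [0.4573 0.2651]
st_blue [ 0.4378 -0.2612  0.0093] gap 0.0007 plane [ 0.4378 -0.2614]
bottle [ 0.5974 -0.0792  0.0677] gap 0.002 plane [ 0.6148 -0.0845]
white [ 0.4448 -0.1248  0.0525] gap 0.0002 plane [ 0.4519 -0.1297]
```

The rows are not in the units I measure in: turns go in shares of pi rad. I convert before sending: 0.256 rad / 3.1416 = 0.0815.

```bash
cat > to.py <<'E'
import sys; from h import *
from scipy.spatial.transform import Rotation as Ro
o=r.get_obs(); R=Ro.from_rotvec(o['orientation'])
x,y,z=map(float,sys.argv[1:4]); want=Ro.from_matrix(np.diag([1.,-1,-1]))
print('t',round(o['clock'],2),'tcp',o['tcp_pos'].round(4),'shift',R.inv().apply(np.array([x,y,z])-o['tcp_pos']).round(4),'turn',(R.inv()*want).as_rotvec().round(4),'F',o['contact_force'].round(1),'w',round(o['grip_width'],4),'j7',o['joints'].round(2))
E
python3 -m pendant '[[[0.04,-0.018,0.009,0,0,0.0255],[0.08,-0.036,0.018,0,0,0.0509],[0.12,-0.054,0.027,0,0,0.0815],[0.16,-0.072,0.036,0,0,0.0815],[0.2,-0.09,0.045,0,0,0.0815]]]' .085 40; python3 to.py .574 -.330 .2
```

```text
clock: 0.6
tcp_pos: [0.3426, -0.5139, 0.2582]
orientation: [-3.141, 0.001, 0.001]
contact_force: [0.4, 0.4, 0.6]
grip_width: 0.0852
gripper_force: 0.0
t 0.6 tcp [ 0.3426 -0.5139  0.2582] shift [ 0.2314 -0.184   0.0582] turn [-0.0004  0.0004 -0.0004] F [0.4 0.4 0.6] w 0.0852 j7 [ 0.87  0.43  0.01  1.74 -0.01  0.97 -0.68]
```

```bash
python3 -m pendant '[[[0.035,-0.028,0.009,0,0,0],[0.07,-0.056,0.018,0,0,0],[0.105,-0.084,0.027,0,0,0],[0.14,-0.112,0.036,0,0,0],[0.175,-0.14,0.045,0,0,0]]]' >/dev/null; python3 -m pendant '[[[0.028,-0.022,0.007,0,0,0],[0.056,-0.044,0.013,0,0,0],[0.056,-0.044,0.013,0,0,0],[0.056,-0.044,0.013,0,0,0]]]'; python3 to.py .574 -.330 .2; python3 - <<'E'
from h import *
i=camera_info("wrist"); p,d=grab_frame("wrist"); cv2.imwrite("pics/w1.png",p); print(i)
for b in blobs(mask(p,'red'),60): print(b)
E
```

```text
clock: 1.5
tcp_pos: [0.5729, -0.3303, 0.2001]
orientation: [-3.141, -0.003, 0.002]
contact_force: [-0.0, -0.5, 0.1]
grip_width: 0.0849
gripper_force: 0.0
t 1.5 tcp [ 0.5729 -0.3303  0.2001] shift [ 0.0011 -0.0003  0.0001] turn [-0.0007  0.0012  0.0021] F [-0.  -0.5  0.1] w 0.0849 j7 [ 0.46  0.56 -0.04  1.68  0.03  0.91 -1.16]
{'camera_matrix': array([[360.18093809,   0.        , 282.0353267 ],
       [  0.        , 360.18093809, 206.59696417],
       [  0.        ,   0.        ,   1.        ]]), 'k1': -0.08273150443753371, 'R': array([[ 2.47486407e-03, -9.99996937e-01,  3.61760822e-05],
       [-9.58701233e-01, -2.36237380e-03,  2.84405283e-01],
       [-2.84404327e-01, -7.38546471e-04, -9.58704143e-01]]), 't': array([-0.33247973,  0.54012227,  0.44171946])}
(284.0, 208.7, 3327, (252, 175, 66, 68), (284.0443115234375, 208.7521209716797))
```

View pics/w1.png

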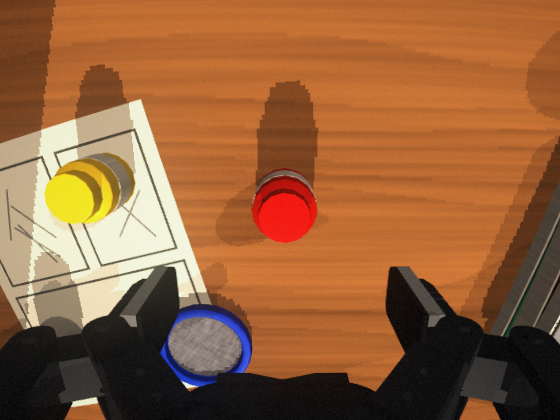

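The wrist view shows the red jar's cap top centred at about (285,216), midway between the fingers. The yellow cap is at (73,198) and the blue stand at (207,345). I'll check these against the two-view numbers.

```bash
python3 - <<'E'
from h import *
i=camera_info("wrist")
print('red',onplane(i,(285,216),.056),'yel',onplane(i,(73,198),.056),'blue st',onplane(i,(207,345),.01))
T=camera_info("top")
print('red cap tri', tri(i,(285,216),T,(391.5,168.5)))
E
python3 -m pendant '[[[0.001,0,0.03,0,0,0],[0.001,0,0.06,0,0,0],[0.001,0,0.09,0,0,0],[0.001,0,0.116,0,0,0],[0.001,0,0.116,0,0,0]]]'; python3 to.py .574 -.330 .084
```

```text
red [ 0.57356372 -0.33460245  0.056     ] yel [ 0.58542455 -0.20016226  0.056     ] blue st [ 0.44099273 -0.26778652  0.01      ]
red cap tri (array([ 0.57527183, -0.3316056 ,  0.05657329]), np.float64(0.006637779115762657))
clock: 2.05
tcp_pos: [0.5698, -0.3321, 0.0814]
orientation: [-3.139, 0.004, 0.011]
contact_force: [-0.4, 0.5, 0.1]
grip_width: 0.0851
gripper_force: 0.0
t 2.05 tcp [ 0.5698 -0.3321  0.0814] shift [ 0.0041 -0.0022 -0.0026] turn [-0.0021  0.0069 -0.0028] F [-0.4  0.5  0.1] w 0.0851 j7 [ 0.46  0.71 -0.04  1.73  0.04  0.71 -1.17]
```

```bash
python3 -m pendant '[[[0.002,0,-0.002,0,0,0],[0.004,-0.001,-0.003,0,0,0],[0.004,-0.001,-0.003,0,0,0]]]' >/dev/null; python3 to.py .574 -.330 .084; python3 -m pendant '[[[0,0,0,0,0,0],[0,0,0,0,0,0],[0,0,0,0,0,0],[0,0,0,0,0,0],[0,0,0,0,0,0]]]' .03 40;  python3 -m pendant '[[[0,0,0,0,0,0],[0,0,0,0,0,0],[0,0,0,0,0,0]]]'; python3 to.py .574 -.330 .084
```

```text
t 2.35 tcp [ 0.579  -0.331   0.0902] shift [-0.005  -0.001   0.0062] turn [ 0.0015 -0.0036 -0.0003] F [-0.3  0.4  0.6] w 0.085 j7 [ 0.45  0.71 -0.04  1.71  0.04  0.72 -1.18]
clock: 2.85
tcp_pos: [0.5777, -0.3306, 0.0886]
orientation: [3.141, -0.0, 0.001]
contact_force: [-0.3, 0.6, 5.7]
grip_width: 0.0425
gripper_force: 40.5
clock: 3.15
tcp_pos: [0.5777, -0.3306, 0.0886]
orientation: [3.141, -0.0, 0.001]
contact_force: [-1.1, 0.5, 6.2]
grip_width: 0.0423
gripper_force: 40.5
t 3.15 tcp [ 0.5777 -0.3306  0.0886] shift [-0.0037 -0.0006  0.0046] turn [ 0.0003 -0.0004 -0.0002] F [-1.1  0.5  6.2] w 0.0423 j7 [ 0.45  0.71 -0.04  1.71  0.04  0.72 -1.18]
```

```bash
python3 -m pendant '[[[0,0,-0.02,0,0,0],[0,0,-0.05,0,0,0],[0,0,-0.09,0,0,0],[0,0,-0.13,0,0,0],[0,0,-0.13,0,0,0]]]'; python3 -m pendant '[[[0,-0.02,0,0,0,0],[0,-0.06,0,0,0,0],[0,-0.1,0,0,0,0],[0,-0.14,0,0,0,0],[0,-0.18,0,0,0,0]]]'>/dev/null;  python3 -m pendant '[[[0,-0.04,0,0,0,0],[0,-0.08,0,0,0,0],[0,-0.12,0,0,0,0],[0,-0.16,0,0,0,0],[0,-0.19,0,0,0,0]]]'>/dev/null; python3 -m pendant '[[[0,-0.02,0,0,0,0],[0,-0.036,0,0,0,0],[0,-0.036,0,0,0,0],[0,-0.036,0,0,0,0],[0,-0.036,0,0,0,0]]]';python3 to.py .585 .0755 .0926;  python3 - <<'E'
from h import *
i=camera_info("wrist"); p,d=grab_frame("wrist"); cv2.imwrite("pics/w2.png",p)
for b in blobs(mask(p,'red'),60): print(b,onplane(i,b[:2],.01))
E
```

```text
clock: 3.65
tcp_pos: [0.5802, -0.3319, 0.2242]
orientation: [3.137, -0.001, 0.015]
contact_force: [0.2, -1.0, -0.1]
grip_width: 0.0427
gripper_force: 41.1
clock: 5.15
tcp_pos: [0.5776, 0.0737, 0.2176]
orientation: [3.14, -0.004, -0.001]
contact_force: [-0.1, -1.2, -2.0]
grip_width: 0.0427
gripper_force: 41.1
t 5.15 tcp [0.5776 0.0737 0.2176] shift [ 0.0075 -0.002   0.125 ] turn [ 0.0011  0.0005 -0.0026] F [-0.1 -1.2 -2. ] w 0.0427 j7 [-0.13  0.43 -0.13  1.86  0.07  0.87 -1.87]
(282.1, 309.2, 11519, (224, 245, 116, 131), (282.2110290527344, 309.34259033203125)) [0.47228666 0.07275851 0.01      ]
(279.3, 185.6, 8148, (227, 135, 105, 117), (279.8066711425781, 191.2451171875)) [0.58413257 0.07474051 0.01      ]
```

View pics/w2.png

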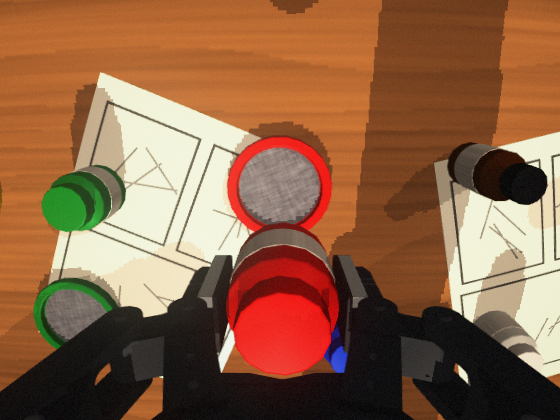

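The wrist view shows the red jar held upright, with its cap top at about (283,330). The red stand is just ahead at (279,186), the green jar at (75,207), and the bottle, clear of everything, at (522,184).

```bash
python3 - <<'E'
from h import *
i=camera_info("wrist"); o=r.get_obs()['tcp_pos']; print(o.round(4))
print('cap',onplane(i,(283,330),o[2]-.0886+.056).round(4),'stand',onplane(i,(279.5,186),.01).round(4))
p=cv2.imread('pics/w2.png'); print([round(a) for a in cv2.boundingRect(mask(p,'red',150)[290:375])])
E
```

```text
[0.5777 0.0737 0.2177]
cap [0.5758 0.0726 0.1851] stand [0.5839 0.0746 0.01  ]
[226, 0, 170, 85]
```

```bash
python3 -m pendant '[[[0.007,-0.002,0.01,0,0,0],[0.007,-0.002,0.04,0,0,0],[0.007,-0.002,0.07,0,0,0],[0.007,-0.002,0.1,0,0,0],[0.007,-0.002,0.11,0,0,0]]]'>/dev/null; python3 -m pendant '[[[0,0,0.005,0,0,0],[0,0,0.01,0,0,0],[0,0,0.01,0,0,0],[0,0,0.01,0,0,0],[0,0,0.01,0,0,0]]]'; python3 to.py .585 .076 .0926
```

```text
clock: 6.2
tcp_pos: [0.5853, 0.0777, 0.0989]
orientation: [-3.141, 0.0, -0.003]
contact_force: [0.7, 0.0, -2.1]
grip_width: 0.0427
gripper_force: 41.1
t 6.2 tcp [0.5853 0.0777 0.0989] shift [-0.0003  0.0017  0.0063] turn [-0.0004 -0.0017 -0.0002] F [ 0.7  0.  -2.1] w 0.0427 j7 [-0.15  0.6  -0.12  1.9   0.11  0.64 -1.9 ]
```

```bash
python3 -m pendant '[[[0,0.001,0.003,0,0,0],[0,0.001,0.006,0,0,0],[0,0.001,0.006,0,0,0],[0,0.001,0.006,0,0,0],[0,0.001,0.006,0,0,0]]]'; python3 to.py .585 .076 .0926
```

```text
clock: 6.7
tcp_pos: [0.585, 0.0764, 0.0926]
orientation: [3.141, -0.001, 0.001]
contact_force: [-0.8, 0.1, 5.5]
grip_width: 0.0424
gripper_force: 41.7
t 6.7 tcp [0.585  0.0764 0.0926] shift [ 0.      0.0004 -0.    ] turn [ 0.0002 -0.0007 -0.0005] F [-0.8  0.1  5.5] w 0.0424 j7 [-0.15  0.61 -0.11  1.9   0.11  0.63 -1.9 ]
```

```bash
python3 -m pendant '[[[0,0,0,0,0,0],[0,0,0,0,0,0],[0,0,0,0,0,0],[0,0,0,0,0,0]]]' .085; python3 -m pendant '[[[0,0,-0.02,0,0,0],[0,0,-0.05,0,0,0],[0,0,-0.09,0,0,0],[0,0,-0.12,0,0,0],[0,-0.02,-0.127,0,0,0]]]'>/dev/null; python3 -m pendant '[[[0,-0.04,0,0,0,0],[-0.005,-0.08,0,0,0,0],[-0.005,-0.12,0,0,0,0],[-0.005,-0.128,0,0,0,0],[-0.005,-0.128,0,0,0,0]]]'; python3 -m pendant '[[[0,0,0,0,0,0],[0,0,0,0,0,0]]]';  python3 to.py .580 .225 .086;python3 - <<'E'
from h import *
i=camera_info("wrist"); p,d=grab_frame("wrist"); cv2.imwrite("pics/w3.png",p)
E
```

```text
clock: 7.1
tcp_pos: [0.5846, 0.0766, 0.0918]
orientation: [3.142, -0.0, -0.0]
contact_force: [0.2, 0.6, 0.7]
grip_width: 0.0845
gripper_force: 0.0
clock: 8.1
tcp_pos: [0.579, 0.2269, 0.2187]
orientation: [-3.141, -0.006, 0.001]
contact_force: [-0.1, 0.1, -0.1]
grip_width: 0.0848
gripper_force: 0.0
clock: 8.3
tcp_pos: [0.5801, 0.2222, 0.2187]
orientation: [3.14, -0.005, -0.0]
contact_force: [0.0, -0.2, 0.5]
grip_width: 0.0851
gripper_force: 0.0
t 8.3 tcp [0.5801 0.2222 0.2187] shift [-1.000e-04 -2.900e-03  1.327e-01] turn [ 0.0014  0.0001 -0.003 ] F [ 0.  -0.2  0.5] w 0.0851 j7 [-0.35  0.48 -0.16  1.76  0.09  0.91 -2.12]
```

View pics/w3.png

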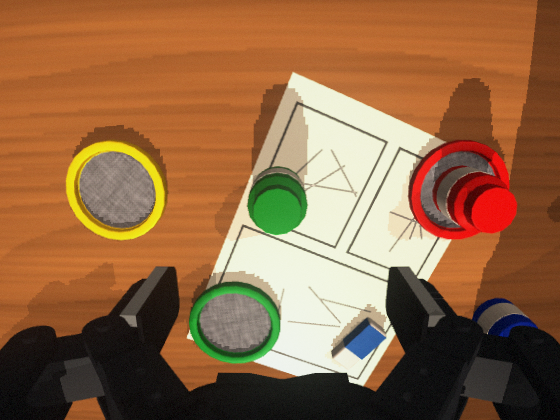

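The wrist view shows the red jar upright and inside the red stand at (465,190). The green cap is at (277,211), nearly midway between the fingers, the green stand at (235,320) and the yellow stand at (117,190). I'll go down on green.

```bash
python3 -m pendant '[[[0,-0.002,0.03,0,0,0],[0,-0.002,0.07,0,0,0],[0,-0.002,0.1,0,0,0],[0,-0.002,0.132,0,0,0],[0,-0.002,0.132,0,0,0]]]' >/dev/null; python3 -m pendant '[[[0,0,0,0,0,0],[0,0,0,0,0,0],[0,0,0,0,0,0]]]'>/dev/null; python3 to.py .580 .225 .087; python3 -m pendant '[[[0,0,0,0,0,0],[0,0,0,0,0,0],[0,0,0,0,0,0],[0,0,0,0,0,0],[0,0,0,0,0,0]]]' .03 40;python3 to.py .580 .225 .087
```

```text
t 9.15 tcp [0.5809 0.2268 0.0889] shift [-0.0009  0.0018  0.0019] turn [-0.0013 -0.0031 -0.0006] F [-0.4 -0.3  0.3] w 0.0856 j7 [-0.37  0.66 -0.14  1.82  0.14  0.67 -2.16]
clock: 9.65
tcp_pos: [0.5798, 0.2266, 0.0877]
orientation: [-3.142, 0.0, -0.001]
contact_force: [-1.6, -0.8, 5.6]
grip_width: 0.0429
gripper_force: 40.2
t 9.65 tcp [0.5798 0.2266 0.0877] shift [0.0002 0.0016 0.0007] turn [-0.     -0.0004 -0.0003] F [-1.6 -0.8  5.6] w 0.0429 j7 [-0.37  0.66 -0.14  1.82  0.14  0.67 -2.16]
```

```bash
python3 -m pendant '[[[0,0,-0.02,0,0,0],[0,0,-0.05,0,0,0],[0,0,-0.08,0,0,0],[-0.02,-0.007,-0.09,0,0,0],[-0.06,-0.02,-0.09,0,0,0]]]'; python3 -m pendant '[[[-0.04,-0.013,0,0,0,0],[-0.062,-0.02,0,0,0,0],[-0.062,-0.02,0.02,0,0,0],[-0.062,-0.02,0.045,0,0,0],[-0.062,-0.02,0.065,0,0,0]]]'>/dev/null; python3 -m pendant '[[[0,0,0.005,0,0,0],[0,0,0.01,0,0,0],[0,0,0.01,0,0,0],[0,0,0.01,0,0,0],[0,0,0.01,0,0,0]]]';python3 to.py .4585 .2665 .0917
```

```text
clock: 10.15
tcp_pos: [0.5227, 0.2459, 0.1792]
orientation: [-3.14, 0.008, -0.009]
contact_force: [-0.7, 0.8, -0.6]
grip_width: 0.0429
gripper_force: 41.0
clock: 11.15
tcp_pos: [0.4582, 0.2669, 0.1027]
orientation: [-3.141, 0.001, -0.002]
contact_force: [0.2, -0.6, -0.8]
grip_width: 0.0426
gripper_force: 41.0
t 11.15 tcp [0.4582 0.2669 0.1027] shift [0.0003 0.0004 0.011 ] turn [-0.0008 -0.0013 -0.0004] F [ 0.2 -0.6 -0.8] w 0.0426 j7 [-0.52  0.53 -0.16  2.04  0.15  0.58 -2.35]
```

```bash
python3 -m pendant '[[[0,0,0.004,0,0,0],[0,0,0.008,0,0,0],[0,0,0.01,0,0,0],[0,0,0.011,0,0,0],[0,0,0.011,0,0,0]]]'>/dev/null; python3 -m pendant '[[[0,0,0,0,0,0],[0,0,0,0,0,0]]]';python3 to.py .4585 .2665 .0917;  python3 - <<'E'
from h import *
p,d=grab_frame("wrist"); cv2.imwrite("pics/w4.png",p)
E
```

```text
clock: 11.85
tcp_pos: [0.4575, 0.2665, 0.0916]
orientation: [3.141, -0.0, -0.0]
contact_force: [-3.3, -1.3, 10.9]
grip_width: 0.0426
gripper_force: 42.1
t 11.85 tcp [0.4575 0.2665 0.0916] shift [ 0.001  -0.     -0.0001] turn [ 0.0005  0.0002 -0.0003] F [-3.3 -1.3 10.9] w 0.0426 j7 [-0.52  0.55 -0.16  2.04  0.15  0.56 -2.36]
```

View pics/w4.png

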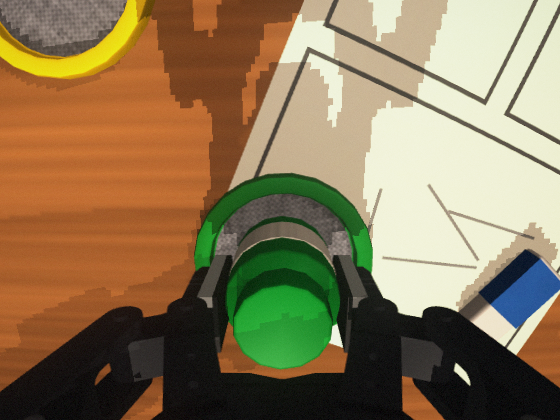

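The view shows the green jar centred in its stand, with the rim arc symmetric about column 284, and pressing at 11 N. I'll release it and go to blue.

```bash
python3 -m pendant '[[[0,0,0,0,0,0],[0,0,0,0,0,0],[0,0,0,0,0,0],[0,0,0,0,0,0]]]' .085; python3 -m pendant '[[[0,0,-0.02,0,0,0],[0,0,-0.05,0,0,0],[0,0,-0.09,0,0,0],[0,0.02,-0.12,0,0,0],[0,0.05,-0.12,0,0,0]]]'>/dev/null; python3 -m pendant '[[[0,0.04,0,0,0,0],[0,0.08,0,0,0,0],[0,0.12,0,0,0,0],[0,0.16,0,0,0,0],[0,0.197,0,0,0,0]]]'>/dev/null; python3 -m pendant '[[[0,0,0,0,0,0],[0,0,0,0,0,0],[0,0,0,0,0,0],[0,0,0,0,0,0]]]';  python3 to.py .457 .0195 .087;python3 - <<'E'
from h import *
i=camera_info("wrist"); p,d=grab_frame("wrist"); cv2.imwrite("pics/w5.png",p)
for b in blobs(mask(p,'blue'),300): print(b[:4],onplane(i,b[:2],.045).round(4))
E
```

```text
clock: 12.3
tcp_pos: [0.4577, 0.2666, 0.0907]
orientation: [3.142, -0.0, -0.0]
contact_force: [-0.3, -0.4, 0.3]
grip_width: 0.0853
gripper_force: 0.0
clock: 13.7
tcp_pos: [0.4577, 0.021, 0.2109]
orientation: [-3.141, -0.004, -0.0]
contact_force: [-0.2, -0.6, -0.6]
grip_width: 0.0849
gripper_force: 0.0
t 13.7 tcp [0.4577 0.021  0.2109] shift [-0.0007  0.0016  0.1239] turn [-0.0004 -0.      0.0023] F [-0.2 -0.6 -0.6] w 0.0849 j7 [-0.09  0.25 -0.11  2.14  0.04  0.75 -1.79]
(126.0, 217.9, 951, (105, 196, 44, 44)) [0.4509 0.1295 0.045 ]
(284.1, 209.2, 2919, (254, 178, 62, 64)) [0.4576 0.0189 0.045 ]
```

```bash
python3 -m pendant '[[[0,0.001,0.03,0,0,0],[0,0.001,0.07,0,0,0],[0,0.001,0.1,0,0,0],[0,0.001,0.123,0,0,0],[0,0.001,0.123,0,0,0]]]' >/dev/null; python3 -m pendant '[[[0,0,0,0,0,0],[0,0,0,0,0,0],[0,0,0,0,0,0]]]'>/dev/null; python3 to.py .457 .0195 .087; python3 -m pendant '[[[0,0,0,0,0,0],[0,0,0,0,0,0],[0,0,0,0,0,0],[0,0,0,0,0,0],[0,0,0,0,0,0]]]' .03 40;python3 to.py .457 .0195 .087
```

```text
t 14.55 tcp [0.4585 0.0188 0.0892] shift [-0.0015 -0.0007  0.0022] turn [-0.0004 -0.0025 -0.0001] F [-0.3 -0.7 -0.4] w 0.0848 j7 [-0.11  0.48 -0.08  2.21  0.09  0.46 -1.83]
clock: 15.05
tcp_pos: [0.4578, 0.0186, 0.0885]
orientation: [-3.142, 0.001, -0.001]
contact_force: [-0.7, 0.1, 9.2]
grip_width: 0.0425
gripper_force: 39.6
t 15.05 tcp [0.4578 0.0186 0.0885] shift [-0.0008 -0.0009  0.0015] turn [-0.     -0.0005 -0.0005] F [-0.7  0.1  9.2] w 0.0425 j7 [-0.11  0.48 -0.08  2.21  0.09  0.46 -1.83]
```

```bash
python3 -m pendant '[[[0,0,-0.02,0,0,0],[0,0,-0.05,0,0,0],[0,0,-0.08,0,0,0],[0,0,-0.11,0,0,0],[0,0.03,-0.12,0,0,0]]]'; python3 -m pendant '[[[0,0.04,0,0,0,0],[0,0.08,0,0,0,0],[0,0.12,0,0,0,0],[0,0.16,0,0,0,0],[-0.01,0.2,0,0,0,0]]]'>/dev/null; python3 -m pendant '[[[-0.008,0.03,0,0,0,0],[-0.008,0.05,0,0,0,0],[-0.008,0.05,0,0,0,0],[-0.008,0.05,0,0,0,0],[-0.008,0.05,0,0,0,0]]]';python3 to.py .4395 -.262 .0925;python3 - <<'E'
from h import *
i=camera_info("wrist"); p,d=grab_frame("wrist"); cv2.imwrite("pics/w6.png",p); o=r.get_obs()['tcp_pos']
for b in blobs(mask(p,'blue'),300): print(b[:4],onplane(i,b[:2],.01).round(4))
E
```

```text
clock: 15.55
tcp_pos: [0.4592, -0.0082, 0.2108]
orientation: [-3.139, -0.009, -0.008]
contact_force: [2.0, -0.3, -1.1]
grip_width: 0.0425
gripper_force: 41.6
clock: 16.55
tcp_pos: [0.4397, -0.26, 0.2077]
orientation: [-3.141, -0.002, 0.001]
contact_force: [-0.5, -0.7, -1.2]
grip_width: 0.042
gripper_force: 41.6
t 16.55 tcp [ 0.4397 -0.26    0.2077] shift [-1.000e-04  2.100e-03  1.152e-01] turn [-0.0009  0.0005  0.0015] F [-0.5 -0.7 -1.2] w 0.042 j7 [ 0.39  0.33  0.03  2.04 -0.01  0.78 -1.14]
(281.9, 305.9, 11356, (226, 242, 113, 130)) [ 0.344  -0.2608  0.01  ]
(284.9, 191.9, 7296, (231, 147, 107, 97)) [ 0.4436 -0.2629  0.01  ]
```

View pics/w6.png

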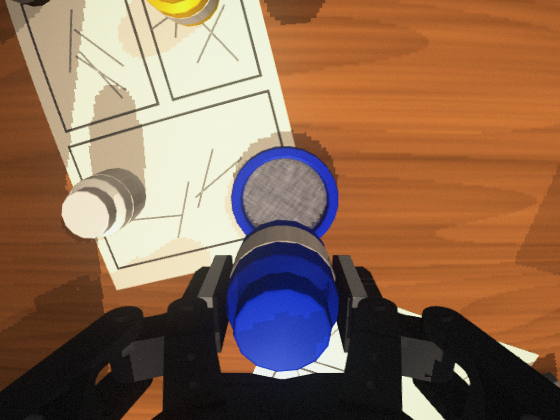

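The blue jar is held upright at (283,320), the blue stand is centred at about (285,198), and the white jar is untouched at (90,212). I'll lower the jar.

```bash
python3 -m pendant '[[[0,0.002,0.02,0,0,0],[0,0.002,0.05,0,0,0],[0,0.002,0.08,0,0,0],[0,0.002,0.1,0,0,0],[0,0.002,0.105,0,0,0]]]'>/dev/null; python3 -m pendant '[[[0,0,0,0,0,0],[0,0,0,0,0,0],[0,0,0,0,0,0],[0,0,0,0,0,0]]]';python3 to.py .4395 -.262 .0925
```

```text
clock: 17.5
tcp_pos: [0.4401, -0.2636, 0.1039]
orientation: [3.141, -0.0, 0.003]
contact_force: [0.8, -0.1, -1.4]
grip_width: 0.0425
gripper_force: 41.6
t 17.5 tcp [ 0.4401 -0.2636  0.1039] shift [-0.0006 -0.0016  0.0114] turn [ 0.0008 -0.0017 -0.0002] F [ 0.8 -0.1 -1.4] w 0.0425 j7 [ 0.4   0.5   0.02  2.09 -0.02  0.55 -1.14]
```

```bash
python3 -m pendant '[[[0,-0.001,0.004,0,0,0],[0,-0.001,0.008,0,0,0],[0,-0.001,0.01,0,0,0],[0,-0.001,0.011,0,0,0],[0,-0.001,0.011,0,0,0]]]'>/dev/null; python3 -m pendant '[[[0,0,0,0,0,0],[0,0,0,0,0,0]]]';python3 to.py .4395 -.262 .0925
```

```text
clock: 18.2
tcp_pos: [0.4394, -0.2622, 0.0926]
orientation: [-3.141, 0.0, 0.001]
contact_force: [-3.0, 1.7, 12.2]
grip_width: 0.0423
gripper_force: 42.8
t 18.2 tcp [ 0.4394 -0.2622  0.0926] shift [ 0.0001 -0.0002  0.0001] turn [-0.0004  0.0005 -0.0003] F [-3.   1.7 12.2] w 0.0423 j7 [ 0.4   0.52  0.02  2.09 -0.02  0.52 -1.14]
```

```bash
python3 -m pendant '[[[0,0,0,0,0,0],[0,0,0,0,0,0],[0,0,0,0,0,0],[0,0,0,0,0,0]]]' .085; python3 -m pendant '[[[0,0,-0.02,0,0,0],[0,0,-0.05,0,0,0],[0,0,-0.09,0,0,0],[0,0,-0.125,0,0,0],[0.02,-0.01,-0.13,0,0,0]]]'>/dev/null; python3 -m pendant '[[[0.04,-0.018,0,0,0,0],[0.08,-0.036,0,0,0,0],[0.12,-0.054,0,0,0,0],[0.127,-0.059,0,0,0,0],[0.127,-0.059,0,0,0,0]]]'>/dev/null; python3 -m pendant '[[[0,0,0,0,0,0],[0,0,0,0,0,0],[0,0,0,0,0,0],[0,0,0,0,0,0]]]';  python3 to.py .587 -.193 .087;python3 - <<'E'
from h import *
i=camera_info("wrist"); p,d=grab_frame("wrist"); cv2.imwrite("pics/w7.png",p)
for b in blobs(mask(p,'yellow'),300): print(b[:4],onplane(i,b[:2],.045).round(4))
E
```

```text
clock: 18.6
tcp_pos: [0.4396, -0.2624, 0.0918]
orientation: [-3.142, 0.0, 0.0]
contact_force: [-1.0, -0.8, -0.5]
grip_width: 0.0849
gripper_force: 0.0
clock: 20.0
tcp_pos: [0.5859, -0.1943, 0.2221]
orientation: [3.141, -0.002, -0.0]
contact_force: [-0.5, 0.1, 0.6]
grip_width: 0.0855
gripper_force: 0.0
t 20.0 tcp [ 0.5859 -0.1943  0.2221] shift [ 0.0011 -0.0013  0.1351] turn [ 0.0003  0.0001 -0.0016] F [-0.5  0.1  0.6] w 0.0855 j7 [ 0.21  0.47  0.01  1.78 -0.    0.9  -1.35]
(281.8, 200.7, 2754, (252, 170, 60, 62)) [ 0.5886 -0.195   0.045 ]
```

View pics/w7.png

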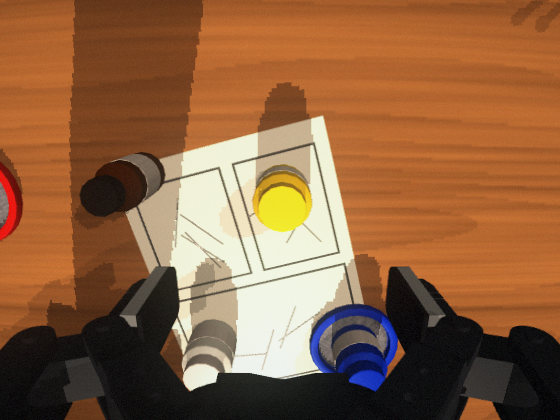

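The blue jar sits in its stand at (355,340). The yellow cap, at (282,207), is midway between the fingers, and the bottle at (102,196) is well clear of them.

```bash
python3 -m pendant '[[[0.001,0,0.03,0,0,0],[0.001,0,0.07,0,0,0],[0.001,0,0.1,0,0,0],[0.001,0,0.133,0,0,0],[0.001,0,0.133,0,0,0]]]' >/dev/null; python3 -m pendant '[[[0,0,0,0,0,0],[0,0,0,0,0,0],[0,0,0,0,0,0]]]'>/dev/null; python3 to.py .587 -.194 .087; python3 -m pendant '[[[0,0,0,0,0,0],[0,0,0,0,0,0],[0,0,0,0,0,0],[0,0,0,0,0,0],[0,0,0,0,0,0]]]' .03 40;python3 to.py .587 -.194 .087
```

```text
t 20.85 tcp [ 0.5888 -0.1938  0.091 ] shift [-0.0018  0.0002  0.004 ] turn [ 0.0008 -0.0034 -0.0004] F [-0.1  0.4  0.1] w 0.0852 j7 [ 0.22  0.65 -0.    1.84  0.    0.65 -1.36]
clock: 21.35
tcp_pos: [0.5878, -0.1935, 0.0897]
orientation: [3.141, -0.0, 0.001]
contact_force: [-2.2, 0.9, 5.9]
grip_width: 0.0431
gripper_force: 40.2
t 21.35 tcp [ 0.5878 -0.1935  0.0897] shift [-0.0008  0.0005  0.0027] turn [ 0.0002 -0.0005 -0.0003] F [-2.2  0.9  5.9] w 0.0431 j7 [ 0.22  0.65 -0.    1.84  0.    0.66 -1.35]
```

```bash
python3 -m pendant '[[[0,0,-0.02,0,0,0],[0,0,-0.05,0,0,0],[0,0,-0.09,0,0,0],[0,0,-0.125,0,0,0],[0,0,-0.13,0,0,0]]]'>/dev/null; python3 -m pendant '[[[0,-0.03,0,0,0,0],[0,-0.07,0,0,0,0],[0,-0.11,0,0,0,0],[0,-0.15,0,0,0,0],[0,-0.19,0,0,0,0]]]'; python3 -m pendant '[[[0,-0.04,0,0,0,0],[0,-0.08,0,0,0,0],[0,-0.12,0,0,0,0],[0,-0.16,0,0,0,0],[0,-0.2,0,0,0,0]]]'>/dev/null; python3 -m pendant '[[[0,-0.04,0,0,0,0],[0,-0.08,0,0,0,0],[0,-0.12,0,0,0,0],[-0.002,-0.15,0,0,0,0],[-0.004,-0.162,0,0,0,0]]]'>/dev/null;python3 -m pendant '[[[0,0,0,0,0,0],[0,0,0,0,0,0],[0,0,0,0,0,0],[0,0,0,0,0,0]]]'; python3 to.py .584 .359 .0937;python3 - <<'E'
from h import *
i=camera_info("wrist"); p,d=grab_frame("wrist"); cv2.imwrite("pics/w8.png",p)
for b in blobs(mask(p,'yellow'),300): print(b[:4],onplane(i,b[:2],.01).round(4))
E
```

```text
clock: 22.35
tcp_pos: [0.5869, -0.002, 0.218]
orientation: [3.141, -0.001, -0.002]
contact_force: [0.5, 0.8, -1.4]
grip_width: 0.0428
gripper_force: 41.1
clock: 23.75
tcp_pos: [0.5845, 0.3564, 0.2189]
orientation: [3.141, -0.005, 0.0]
contact_force: [0.0, -0.3, -1.4]
grip_width: 0.0422
gripper_force: 41.1
t 23.75 tcp [0.5845 0.3564 0.2189] shift [-0.0006 -0.0028  0.1252] turn [ 0.0011 -0.0003 -0.003 ] F [ 0.  -0.3 -1.4] w 0.0422 j7 [-0.58  0.57 -0.09  1.6   0.06  0.97 -2.26]
(282.2, 302.1, 11434, (225, 238, 115, 131)) [0.4858 0.3554 0.01  ]
(278.7, 188.9, 7187, (227, 143, 105, 100)) [0.5882 0.3579 0.01  ]
```

View pics/w8.png

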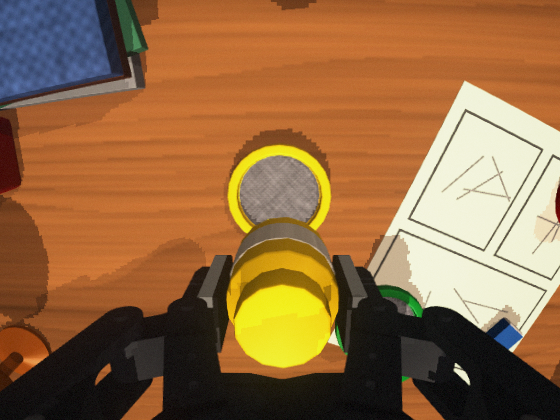

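The yellow jar is upright in the grip at (283,315), with its stand just ahead, centred at about (279,194). I'll lower it in the same way.

```bash
python3 -m pendant '[[[0,-0.002,0.02,0,0,0],[0,-0.002,0.05,0,0,0],[0,-0.002,0.08,0,0,0],[0,-0.002,0.105,0,0,0],[0,-0.002,0.114,0,0,0]]]'>/dev/null; python3 -m pendant '[[[0,0,0,0,0,0],[0,0,0,0,0,0],[0,0,0,0,0,0],[0,0,0,0,0,0]]]';python3 to.py .584 .359 .0937
```

```text
clock: 24.7
tcp_pos: [0.5844, 0.361, 0.1064]
orientation: [-3.14, 0.001, -0.003]
contact_force: [0.1, -0.8, -1.2]
grip_width: 0.0422
gripper_force: 41.1
t 24.7 tcp [0.5844 0.361  0.1064] shift [-0.0004  0.002   0.0127] turn [-0.0014 -0.002  -0.0003] F [ 0.1 -0.8 -1.2] w 0.0422 j7 [-0.59  0.71 -0.08  1.65  0.08  0.78 -2.28]
```

```bash
python3 -m pendant '[[[0,0.001,0.004,0,0,0],[0,0.001,0.008,0,0,0],[0,0.001,0.01,0,0,0],[0,0.001,0.012,0,0,0],[0,0.001,0.012,0,0,0]]]'>/dev/null; python3 -m pendant '[[[0,0,0,0,0,0],[0,0,0,0,0,0]]]';python3 to.py .584 .359 .0937
```

```text
clock: 25.4
tcp_pos: [0.5835, 0.3594, 0.0937]
orientation: [3.141, -0.0, -0.001]
contact_force: [-3.7, -3.1, 7.7]
grip_width: 0.0425
gripper_force: 41.9
t 25.4 tcp [0.5835 0.3594 0.0937] shift [0.0005 0.0004 0.    ] turn [ 0.0006  0.0006 -0.0003] F [-3.7 -3.1  7.7] w 0.0425 j7 [-0.59  0.73 -0.08  1.66  0.08  0.76 -2.28]
```

Contact at 7.7 N. I'll release, go straight up, then check everything in both fixed cameras.

```bash
python3 -m pendant '[[[0,0,0,0,0,0],[0,0,0,0,0,0],[0,0,0,0,0,0],[0,0,0,0,0,0]]]' .085; python3 -m pendant '[[[0,0,-0.02,0,0,0],[0,0,-0.05,0,0,0],[0,0,-0.09,0,0,0],[0,0,-0.13,0,0,0],[0,0,-0.17,0,0,0]]]'>/dev/null; python3 -m pendant '[[[0.04,-0.03,0,0,0,0],[0.08,-0.06,0,0,0,0],[0.12,-0.09,0,0,0,0],[0.15,-0.12,0,0,0,0],[0.15,-0.12,0,0,0,0]]]'; python3 -m pendant '[[[0,0,0,0,0,0],[0,0,0,0,0,0],[0,0,0,0,0,0]]]'; python3 - <<'E'
from h import *
T,S=camera_info("top"),camera_info("scene")
a,_=grab_frame("top");b,_=grab_frame("scene")
cv2.imwrite("pics/top9.png",cv2.resize(a[130:270,100:420],None,fx=2.4,fy=2.4,interpolation=cv2.INTER_CUBIC))
cv2.imwrite("pics/scene9.png",cv2.resize(b[160:290,130:450],None,fx=2.4,fy=2.4,interpolation=cv2.INTER_CUBIC))
E
```

```text
clock: 25.8
tcp_pos: [0.5837, 0.3596, 0.0927]
orientation: [3.142, -0.0, -0.0]
contact_force: [0.5, 0.0, 0.1]
grip_width: 0.0849
gripper_force: 0.0
clock: 26.8
tcp_pos: [0.7349, 0.4831, 0.2576]
orientation: [3.141, 0.003, -0.004]
contact_force: [-0.6, -0.1, -1.9]
grip_width: 0.085
gripper_force: 0.0
clock: 27.1
tcp_pos: [0.7335, 0.4786, 0.2645]
orientation: [-3.141, 0.001, -0.002]
contact_force: [-0.2, -0.1, 0.2]
grip_width: 0.085
gripper_force: 0.0
```

View pics/top9.png

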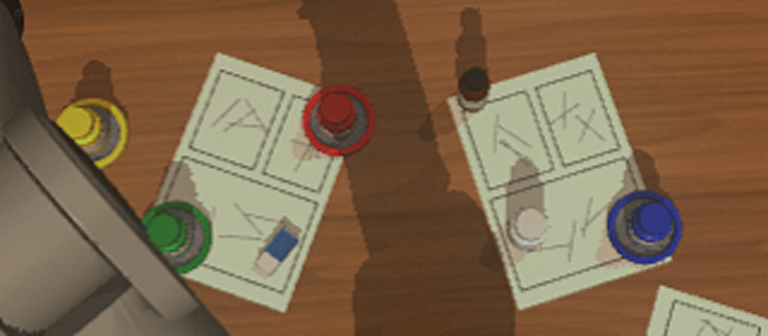

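View pics/scene9.png

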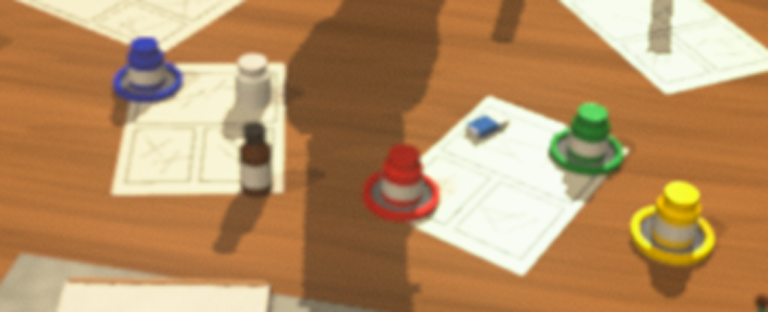

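Both views show all four jars upright inside their own stands (scene crop: blue (147,75), red (402,180), green (590,135), yellow (677,225)). The white jar and the bottle are where they started, and the arm is clear of everything. Handing in.

```bash
python3 -c "
from bench import r
print(r.hand_in())"
```

```text
the job is handed in; nothing more can be done
None
```

The job is handed in at about 27 s of the 96 s allowed: the final camera views showed all four coloured jars upright in their own stands and the white jar and brown bottle unmoved, but the judge gave no verdict.

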